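Rack the last returned divider and hold the extended scanning wand over the rack

TASK

Count the returned tote dividers back in: stand the divider that leans in the yellow returns holder on edge in a free slot of the wire rack, with its tagged edge still up, and let go of it. Then squeeze the red lock button on the side of the scanning wand's handle, pull the handle back along the dock past the first stop to its second stop, let the button spring out so that the pole locks there, and lift the wand out of the dock by the plain part of its handle. Finish while holding it still and level, its flat reading head over the middle of the rack about 7 cm above the dividers, touching neither them nor anything else, and leave the other dividers and the rest of the bench alone.

Things in the scene. Friction and masses are not known exactly. Their poses are not given: they have to be found in the camera images.
- divider: the blue plastic divider to be racked: plate 8 mm thick (own x), 120 mm wide (own y), 100 mm high (own z), about 80 g, a white tag over its upper edge. Origin: middle of its lower edge; +z points to the upper edge. It starts in the returns holder, leaning 25 degrees from upright, its upper edge towards the holder's -x (away from the robot), its upper 45 mm free on both faces
- holder: yellow sloped returns holder, fixed; 136 mm wide (own y), 85 mm deep (own x), 75 mm high. Origin under its base. The divider's lower edge starts at x 22, y 0, z 20 mm of this frame, on a sloping ledge between a back plate 55 mm high (-x side) and a 12 mm front lip
- rack: slotted rack, fixed: grey base 172 mm (own x) by 120 mm (own y), 8 mm thick, with steel wire hairpins 48 mm high. Origin under its middle. Four slots, 12 mm wide, at x -60, -20, +20, +60 mm; dividers stand in them on the base (z 8 mm), centred at y 0, faces square to the rack's x. Slots -60 and +20 hold a divider already; -20 and +60 are free
- divider_a: a like divider standing in the rack's slot at x -60 mm, to be left there. Origin at the middle of its lower edge; its top is 108 mm above the table
- divider_b: a like divider standing in the rack's slot at x +20 mm, to be left there. Origin at the middle of its lower edge
- wand: handle of the scanning wand: black box 150 mm long (own x, +x towards the reading head), 32 mm wide (own y), 36 mm high (own z). Origin: middle of its underside, which starts 30 mm above the table, loose in the dock. Plain, buttonless part: x -75 to +30 mm. The whole wand weighs about 0.37 kg and, drawn out, balances about 40 mm in front of the origin
- button_face (a point): centre of the outer face of the red lock button on the handle's +y side, at x 50, y 22, z 20 mm of the handle's frame; the button is 30 mm long, 18 mm high, stands 6 mm proud and goes in 5 mm
- wand_button (a joint): travel of the lock button: 0 = sprung out (its tooth locks the pole at a stop), 0.005 m = fully in; 5 N to start, 10 N at the end. The pole slides only while the button is over 4 mm in. Gripping the handle across its width at the button, one finger on the button, presses it
- wand_pole (a joint): how far the pole is out of the handle: 0 = closed (start), 0.06 m = first stop, 0.12 m = second stop, the end of travel. About 3 N of friction; it stays where it is left. With the button out it is locked at a stop with 1.5 mm of play. A white band on the pole appears at the handle's front at the first stop, a yellow one at the second
- wand_head (a point): centre of the wand's flat reading head, 90 mm long (along the handle's x), 75 mm wide, 20 mm thick; it lies 148 mm plus the value of joint wand_pole in front of the handle's origin, 18 mm above the level of the handle's underside
- dock: the wand's dock, fixed, black, 425 mm long (own x, +x towards the head), 90 mm wide; origin under the handle's start. A rail (x -205 to +70 mm, z 30 mm, lips to z 34 mm) carries the handle all along the pull. A fork at x 85 to 100 mm, 60 mm high, open on top, straddles the 16 mm pole and holds the head back, after 3 mm of play, when the handle is pulled to -x
- pen_blue: blue pen lying on the bench, 140 mm long, 10 mm thick; bystander
- pen_black: black pen lying on the bench, 140 mm long, 10 mm thick; bystander
- tape_roll: roll of brown tape lying flat, 90 mm across, 48 mm high; bystander
- screw_bin: small open blue bin of screws, 160 x 100 x 70 mm; bystander

How it is judged:
On the way, in this order (a step that is already met when the one before it is completed fails the run):
1. the divider stands on edge in a free slot of the rack, let go ((x of divider in the frame of rack between -0.025 and -0.015 m or x of divider in the frame of rack between 0.055 and 0.065 m) and y of divider in the frame of rack between -0.025 and 0.025 m and z of divider in the frame of rack between 0.004 and 0.012 m and angle between divider's own z axis and vertical below 0.15 rad and angle between the x axis of divider and the x axis of rack, either way round below 0.12 rad and contact force between the fingers and divider below 0.1 N), for 0.2 s.
2. the wand's pole is drawn out to its second stop while the head is still in the dock (value of joint wand_pole above 0.116 m and z of wand_head in the frame of dock below 0.07 m), for 0.1 s.
At the end, for the whole second after the job is handed in: Divider in a free slot (5 mm across, 25 mm along, on the base, tilt < 0.15 rad), let go; pole out > 116 mm, button out; wand held still by its plain handle, tilt < 0.26 rad, touching nothing else, head's centre within 60 x 50 mm of the rack's middle, 135 to 250 mm above the table (all of step 1 and linear speed of each of divider, wand below 0.03 m/s and value of joint wand_pole above 0.116 m and value of joint wand_button below 0.0015 m and contact force between the fingers and wand above 3 N and x of wand_head in the frame of rack between -0.06 and 0.06 m and y of wand_head in the frame of rack between -0.05 and 0.05 m and x of the grasp point in the frame of wand between -0.085 and 0.035 m and height (world z) of wand_head between 0.135 and 0.25 m and angle between wand's own z axis and vertical below 0.26 rad and contact force between wand and dock below 0.1 N and contact force between wand and rack below 0.1 N and contact force between wand and holder below 0.1 N and contact force between wand and divider below 0.1 N and contact force between wand and divider_a below 0.1 N and contact force between wand and divider_b below 0.1 N); the arm keeps its last pose, push and grip.
It fails at once if a divider already in the rack was pushed out of place (distance of any of divider_a, divider_b from where it was at the start of the episode above 0.02 m).
It fails at once if something else on the bench was disturbed (distance of any of pen_blue, pen_black, tape_roll, screw_bin from where it was at the start of the episode above 0.03 m).
It also fails if it takes over 72 s, if anything falls off the work surface, if the arm or the gripper's body presses on something with over 40 N, if the wrist force passes 120 N, or if a joint passes its speed limit or range.

ROBOT

A 7-joint arm with a two-finger parallel gripper is mounted at the origin on the work surface. World frame = base frame: x ahead of the robot, y to its left, z up, the work surface at z = 0. Lengths are in m, angles in rad, forces in N, time in s.
With the tool pointing down it reaches from about 0.4 to 0.85 m from the base axis. Payload 10.4 kg.
Tool frame: the origin (TCP) lies midway between the tips of the shut fingers; the grasp point (between the pads) lies 19 mm behind it; z points along the fingers, y is the line along which they close (so a half turn about z gives the same grasp; the last joint's range is limited). The gripper opens to 85 mm and grips with 20 to 120 N. Pads are 22 mm wide; open, the fingers measure 114 mm over their backs; the gripper's body (76 mm by 85 mm) begins 54 mm behind the grasp point. The pads swing forward as they close: fully open they stand 13 mm farther back than shut.
Start: joints at [-1.243, 0.332, -0.065, 1.46, 0.022, 1.35, -0.088], TCP at [0.215, 0.587, 0.231] pointing down, gripper open.
Joint ranges: [-2.6, 2.6], [-0.5, 2.12], [-1.47, 1.34], [0.16, 2.42], [-1.27, 4.41], [0.06, 2.06], [-2.6, 2.6]. Speed limits (rad/s): [2.22, 2.22, 2.79, 2.79, 3.14, 3.14, 3.14].

INTERFACE

Orientations are given as a unit quaternion [w, x, y, z].
In Python, from rig import env gives the robot as it stands.
- The arm moves only by the tool jog_arm, called as name(argument=value, ...) on one line, values as JSON. Schema: {"type":"object","properties":{"rows":{"type":"string"},"aperture":{"type":"number"},"grip_force":{"type":"number"},"only":{"type":"string"},"quiet":{"type":"boolean"},"lines":{"type":"string"}},"required":["rows"],"additionalProperties":false}. rows is a string of 1 to 8 rows, parted by semicolons, with the numbers parted by spaces; each row has 6 numbers: dx, dy, dz in shares of the most that a row can go, 1 being 50 mm, then a rotation vector rx, ry, rz in units of 0.2 rad; each row shifts and turns the commanded pose from where the row before left it, along the tool's axes as they then stand; what a row does not reach is not made up. A row lasts 1/10 s, in which the tool goes at most 0.05 m and 0.15 rad, less where a joint would pass 70% of its speed; a pose out of reach is approached as far as the arm can. aperture is the finger opening in m, set as the call begins (left out keeps the last). The fingers move at their own pace and stop on an object; grip_force is the grip in N (left out, the last holds). Time passes only in rows, so rows that do not move let the fingers close. The tool returns the time, the measured TCP pose, the force, the opening and the grip force at its end. only (a regular expression) keeps the lines of the reply that match it, lines (a string "A,B") keeps lines A to B, and quiet returns only ok. Input that does not fit is refused with a message, and nothing moves.
- env.read_state(): the state, without advancing time (a new reading comes with each control period).
- env.grab_frame(name): name is "side" or "top" or "wrist"; returns a dict with "image" (400x640x3 uint8, blue, green, red), "intrinsics" (3x3 intrinsics, pixels), "dist_coeffs" ([k1, k2, p1, p2, k3] as OpenCV has them; the pictures are not rectified), "position" and "orientation" of the camera in the world. Camera axes: x right, y up, looking along -z (the intrinsics and any distortion apply to the point x, -y, -z); pixel columns grow to the right and rows downward; lengths in m; the calibration is good to about 2 mm. A picture is of the moment at which its call begins. There is no depth.
- env.job_done(): hands the job in; it is judged then, once.
The state is a dict: "time_s": time; "qpos": joint angles; "joint_velocities": joint speeds; "tau": joint torques, N m; "tcp_pos": TCP position; "eef_rot": TCP orientation; "ft_force": force on the tool from outside, world axes, zero at the start; "wrist_torque": the same for the moment, N m; "gripper_width": finger opening in m; "grip_force": force on a finger pad.
Only numpy, scipy, OpenCV 4.12 (cv2) and the standard library are available. Lean on these libraries where they do the work, as an engineer would, in place of code of your own. Each camera call takes 0.05 s, during which the arm holds its last target. There are 200 camera calls.

## Working session

There is one attempt and no reset: what is moved stays moved. The work goes in short steps, Python scripts to look and compute and a tool call to move; the robot and the scene stay as the last step left them, time stands still between calls to the robot, and variables do not carry over. Pictures are saved under pics/ and viewed, at most 10 in all, crops included, and the job is handed in when it is done.

```bash
ls; mkdir -p pics; python3 - <<'E'
from rig import env
import cv2,json
for n in ("top","side"):
    f=env.grab_frame(n); cv2.imwrite(f"pics/{n}0.png",f["image"]); print(n,f["intrinsics"],f["dist_coeffs"],f["position"],f["orientation"])
print(env.read_state())
E
```

```text
pics
rig.py
top [[376.82244191   0.         322.52839691]
 [  0.         376.82244191 194.21231202]
 [  0.           0.           1.        ]] [-0.03599129  0.          0.          0.          0.        ] [ 0.45981019 -0.03328338  1.08274542] [ 0.71331943  0.02163446 -0.03391382 -0.69968364]
side [[391.15372254   0.         315.97212719]
 [  0.         391.15372254 205.16220399]
 [  0.           0.           1.        ]] [-0.08689403  0.          0.          0.          0.        ] [ 0.15016964 -0.77450635  1.12400027] [ 0.91867615  0.31256475 -0.07870219 -0.22834924]
{'time_s': 0.1, 'qpos': array([-1.24263589,  0.33276393, -0.06469842,  1.4608446 ,  0.02160065,
        1.3498674 , -0.08856533]), 'joint_velocities': array([-0.00125399, -0.00294967,  0.00077411, -0.00161466,  0.00089352,
        0.00236873, -0.00237499]), 'tau': array([ 1.02311191e-03, -6.26750994e+01,  4.89631668e-02, -3.92426026e+01,
        1.64070044e-02,  7.00278018e-03,  6.08691857e-05]), 'tcp_pos': array([0.21465091, 0.58664492, 0.2306295 ]), 'eef_rot': array([-7.69057940e-05,  1.74506002e-01,  9.84655931e-01, -5.88953065e-04]), 'ft_force': array([-0.19362187,  0.11361597,  0.41029348]), 'wrist_torque': array([-0.04727923,  0.00747132, -0.03304408]), 'grip_force': 0.0, 'gripper_width': 0.08532897403319725}
```

View pics/top0.png

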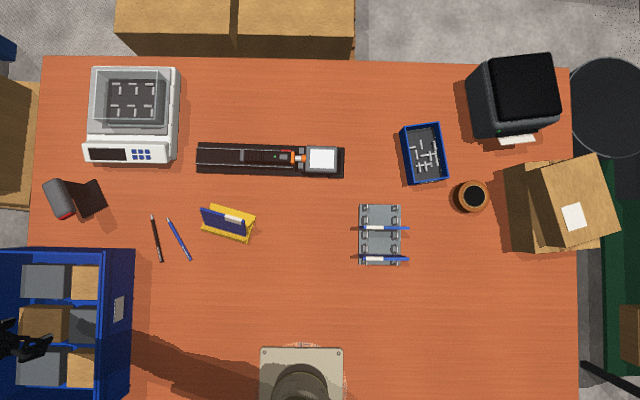

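View pics/side0.png

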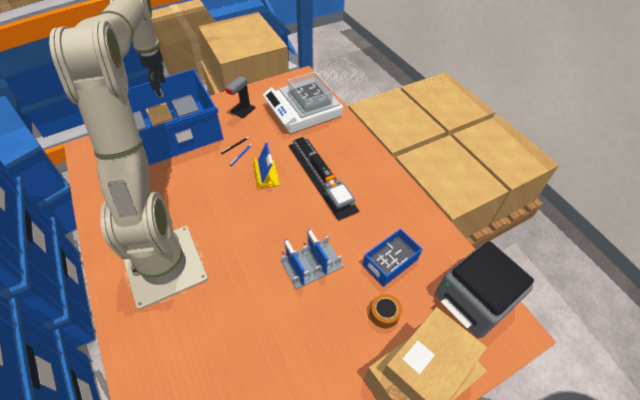

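Top view: the holder with the leaning divider is at about (228,223), the rack at (380,235) with dividers at rows 228 and 258, and the dock runs from (197,160) to (344,162) with the head at (322,159). The side view shows the same items. Next I'll zoom in.

```bash
cat > h.py <<'E'
import numpy as np, cv2
from scipy.spatial.transform import Rotation as R
from rig import env
def rot(q): return R.from_quat([q[1],q[2],q[3],q[0]]).as_matrix()
def ray(f,px):
    u=cv2.undistortPoints(np.array(px,float).reshape(-1,1,2),f["intrinsics"],np.array(f["dist_coeffs"])).reshape(-1,2)
    d=np.c_[u[:,0],-u[:,1],-np.ones(len(u))]@rot(f["orientation"]).T
    return np.array(f["position"]),d
def plane(f,px,z):
    o,d=ray(f,px); return o+d*((z-o[2])/d[:,2])[:,None]
def proj(f,P):
    c=(np.atleast_2d(P)-f["position"])@rot(f["orientation"]); c=c*[1,-1,-1]
    return cv2.projectPoints(c,np.zeros(3),np.zeros(3),f["intrinsics"],np.array(f["dist_coeffs"]))[0].reshape(-1,2)
def tri(f,p,g,q):
    o,d=ray(f,[p]);o2,e=ray(g,[q]);d=d[0]/np.linalg.norm(d);e=e[0]/np.linalg.norm(e)
    s=np.linalg.lstsq(np.c_[d,-e],o2-o,rcond=None)[0]; a,b=o+s[0]*d,o2+s[1]*e
    return (a+b)/2,np.linalg.norm(a-b)
def crop(im,x,y,w,h,s): return cv2.resize(im[y:y+h,x:x+w],None,fx=s,fy=s,interpolation=cv2.INTER_CUBIC)
E
python3 - <<'E'
from h import *
t=cv2.imread("pics/top0.png");s=cv2.imread("pics/side0.png")
a=np.hstack([crop(t,195,198,66,50,6),crop(t,350,198,66,75,6)[:300]])
b=crop(t,190,135,160,50,4.95)[:, :792]
c=np.hstack([crop(s,240,138,66,50,6)[:300],crop(s,275,225,66,50,6)[:300]])
cv2.imwrite("pics/c1.png",np.vstack([a,c]))
E
```

```text
(no output)
```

View pics/c1.png

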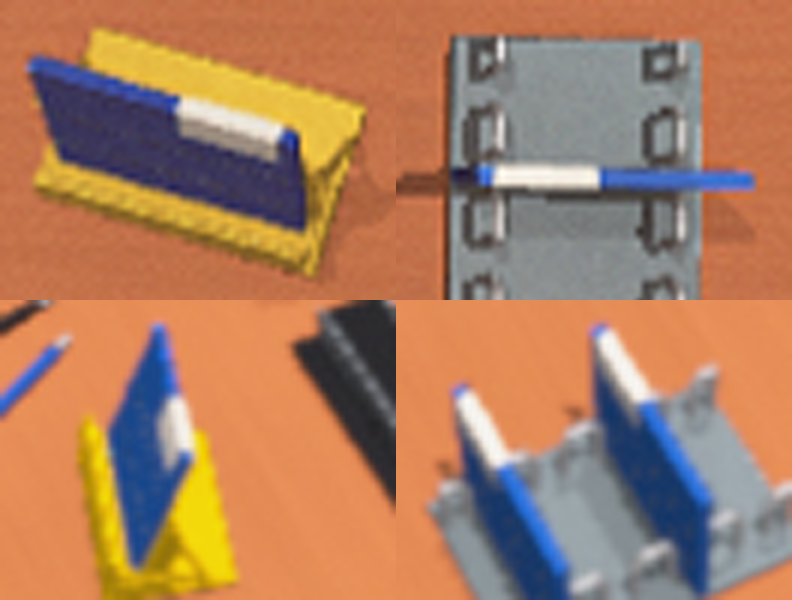

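```bash
python3 - <<'E'
from h import *
ft=env.grab_frame("top");fs=env.grab_frame("side")
t=ft["image"];s=fs["image"]
np.set_printoptions(precision=4,suppress=True)
p=plane(ft,[(200.8,208.3),(244.2,220.5)],0.112); print("div top edge(top view)",p,np.linalg.norm(p[0]-p[1]))
print("side tri L", tri(ft,(200.8,208.3),fs,(240+158/6,138+28/6)), "R",tri(ft,(244.2,220.5),fs,(240+187/6,138+(455-300)/6)))
for n,a in (("b",[(363.5,227.7),(409.3,228.3)]),("a",[(363.5,258),(409.3,258.5)])):
    q=plane(ft,a,.108);print(n,q,q.mean(0))
q=plane(ft,[(359,204.2),(401,204.7)],.008);print("rack far edge",q)
for nm,f,(x,y,w,h) in (("t",ft,(350,198,66,75)),("s",fs,(275,225,75,65))):
    im=f["image"][y:y+h,x:x+w];hsv=cv2.cvtColor(im,cv2.COLOR_BGR2HSV)
    m=((hsv[...,1]<70)&(hsv[...,2]>90)&(hsv[...,2]<175)).astype(np.uint8)
    c=max(cv2.findContours(m,0,1)[0],key=cv2.contourArea)
    cc=np.vstack([k for k in cv2.findContours(m,0,1)[0] if cv2.contourArea(k)>15]); bx=cv2.boxPoints(cv2.minAreaRect(cc))+[x,y]
    print(nm,bx.tolist(),plane(f,bx,.008))
bl=cv2.inRange(cv2.cvtColor(t,cv2.COLOR_BGR2HSV)[220:270,355:415],(100,120,60),(130,255,255))
for k in cv2.findContours(bl,0,1)[0]:
    if cv2.contourArea(k)>8: print("blue",cv2.boundingRect(k))
a=crop(t,190,135,160,50,4.95); b=crop(s,285,130,75,90,4)
b=np.pad(b,((0,0),(0,a.shape[1]-b.shape[1]),(0,0))); cv2.imwrite("pics/c2.png",np.vstack([a,b])[:600])
E
```

```text
div top edge(top view) [[0.4938 0.2629 0.112 ]
 [0.4648 0.1502 0.112 ]] 0.11638426360730122
side tri L (array([0.4934, 0.2645, 0.1078]), np.float64(0.0012251221641527551)) R (array([0.4638, 0.1504, 0.1132]), np.float64(0.002059166985755938))
b [[ 0.4521 -0.157   0.108 ]
 [ 0.4526 -0.2762  0.108 ]] [ 0.4523 -0.2166  0.108 ]
a [[ 0.3744 -0.1579  0.108 ]
 [ 0.3749 -0.2764  0.108 ]] [ 0.3747 -0.2171  0.108 ]
rack far edge [[ 0.518  -0.1561  0.008 ]
 [ 0.5189 -0.277   0.008 ]]
t [[359.0, 204.0], [400.0, 204.0], [400.0, 264.0], [359.0, 264.0]] [[ 0.5186 -0.1561  0.008 ]
 [ 0.5209 -0.2741  0.008 ]
 [ 0.3504 -0.2748  0.008 ]
 [ 0.3486 -0.1581  0.008 ]]
s [[278.81692600250244, 255.43538856506348], [328.00153732299805, 231.91230964660645], [344.12923431396484, 265.63385009765625], [294.9446220397949, 289.1569290161133]] [[ 0.3495 -0.1431  0.008 ]
 [ 0.5372 -0.1375  0.008 ]
 [ 0.5198 -0.2761  0.008 ]
 [ 0.3432 -0.2761  0.008 ]]
blue (29, 37, 25, 4)
blue (29, 6, 25, 4)
```

View pics/c2.png

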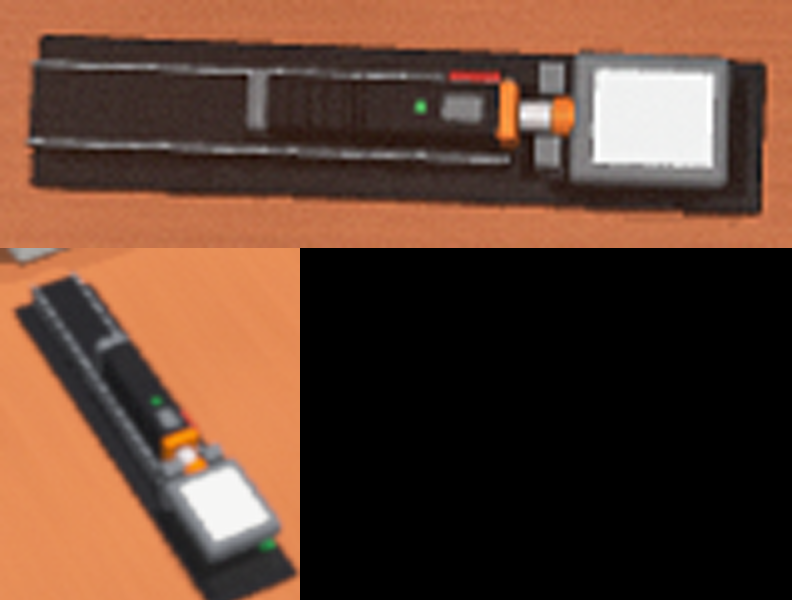

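The crop shows the dock with the handle up to the orange collar at (508,112), red button at (475,76), and lips running from row 68 to row 150. Next I'll plan the divider grasp.

```bash
cat >> h.py <<'E'
np.set_printoptions(precision=4,suppress=True)
def plan(P,Rm=None,mode=""):
    s=env.read_state(); C=rot(s["eef_rot"]); Rm=C if Rm is None else Rm
    print("t",s["time_s"],"tcp",s["tcp_pos"],"world d",P-s["tcp_pos"],"| rotvec(tool)",R.from_matrix(C.T@Rm).as_rotvec(),
      "| d before turn",C.T@(P-s["tcp_pos"]),"| d after turn",Rm.T@(P-s["tcp_pos"]))
def frame(y,z):
    y=np.array(y,float);z=np.array(z,float);y/=np.linalg.norm(y);z/=np.linalg.norm(z);return np.c_[np.cross(y,z),y,z]
A=np.array([.968,-.249,0]);A/=np.linalg.norm(A);c,s_=np.cos(np.radians(25)),np.sin(np.radians(25));U=s_*A+[0,0,c]
TOP=np.array([.4825,.206,.1106]); RG=frame(c*A-[0,0,s_],-U); PG=TOP-.036*U
E
python3 -c "
from h import *
plan(PG+.12*U,RG); print(PG,RG)"
```

```text
t 0.2 tcp [0.2147 0.5867 0.2308] world d [ 0.3022 -0.3896 -0.0441] | rotvec(tool) [0.3535 0.3213 1.4463] | d before turn [-0.4177 -0.262   0.0443] | d after turn [-0.302   0.3718 -0.1247]
[0.4678 0.2098 0.078 ] [[ 0.2491  0.8777 -0.4093]
 [ 0.9685 -0.2258  0.1053]
 [ 0.     -0.4226 -0.9063]]
```

The rows are not in the units I measure in: shifts go in shares of 50 mm and turns go in units of 0.2 rad. I convert before sending: -0.026 m is -0.52, -0.0164 m is -0.328.

jog_arm(rows="-0.52 -0.328 -0.04 0 0 0;-0.52 -0.328 -0.04 0 0 0;-0.52 -0.328 -0.04 0 0 0;-0.52 -0.328 -0.04 0 0 0;-0.52 -0.328 -0.04 0 0 0;-0.52 -0.328 -0.04 0 0 0;-0.52 -0.328 -0.04 0 0 0;-0.52 -0.328 -0.04 0 0 0", aperture=0.045)

```text
time_s: 1.0
tcp_pos: [0.3656, 0.3911, 0.2473]
eef_rot: [-0.0, 0.175, 0.985, 0.0]
ft_force: [-0.8, 0.6, -0.0]
gripper_width: 0.0446
grip_force: 0.0
```

jog_arm(rows="-0.52 -0.328 -0.04 0 0 0;-0.52 -0.328 -0.04 0 0 0;-0.52 -0.328 -0.04 0 0 0;-0.52 -0.328 -0.04 0 0 0;-0.52 -0.328 -0.04 0 0 0;-0.52 -0.328 -0.04 0 0 0;-0.52 -0.328 -0.04 0 0 0;-0.52 -0.328 -0.04 0 0 0")

```text
time_s: 1.8
tcp_pos: [0.5158, 0.1965, 0.2633]
eef_rot: [-0.0, 0.174, 0.985, 0.0]
ft_force: [0.3, 0.5, 0.6]
gripper_width: 0.0453
grip_force: 0.0
```

jog_arm(rows="0 0 0 0.1475 0.134 0.6025;0 0 0 0.1475 0.134 0.6025;0 0 0 0.1475 0.134 0.6025;0 0 0 0.1475 0.134 0.6025;0 0 0 0.1475 0.134 0.6025;0 0 0 0.1475 0.134 0.6025")

```text
time_s: 2.4
tcp_pos: [0.5151, 0.1979, 0.2631]
eef_rot: [-0.093, 0.511, 0.851, -0.072]
ft_force: [0.6, 0.1, 0.2]
gripper_width: 0.045
grip_force: 0.0
```

jog_arm(rows="0 0 0 0.1475 0.134 0.6025;0 0 0 0.1475 0.134 0.6025;0 0 0 0.1475 0.134 0.6025;0 0 0 0.1475 0.134 0.6025;0 0 0 0.1475 0.134 0.6025;0 0 0 0.1475 0.134 0.6025;0 0 0 0 0 0")

```text
time_s: 3.1
tcp_pos: [0.5155, 0.1964, 0.2626]
eef_rot: [-0.172, 0.773, 0.597, -0.133]
ft_force: [0.3, -0.6, -1.0]
gripper_width: 0.045
grip_force: 0.0
```

```bash
python3 -c "
from h import *
plan(PG+.12*U,RG); print(env.read_state()['qpos']); f=env.grab_frame('wrist'); cv2.imwrite('pics/w1.png',f['image'])
print(proj(f,[TOP,TOP+.06*RG[:,0],TOP-.06*RG[:,0]]))"
```

```text
t 3.1 tcp [0.5155 0.1964 0.2626] world d [ 0.0013  0.0007 -0.0758] | rotvec(tool) [-0.0016 -0.0005 -0.0038] | d before turn [0.0011 0.0332 0.0682] | d after turn [0.001  0.0331 0.0683]
[-0.6405  0.4715  0.4825  1.3345 -0.3927  1.7884 -0.4227]
[[351.6205 184.8052]
 [353.2973 127.9531]
 [350.153  235.5776]]
```

View pics/w1.png

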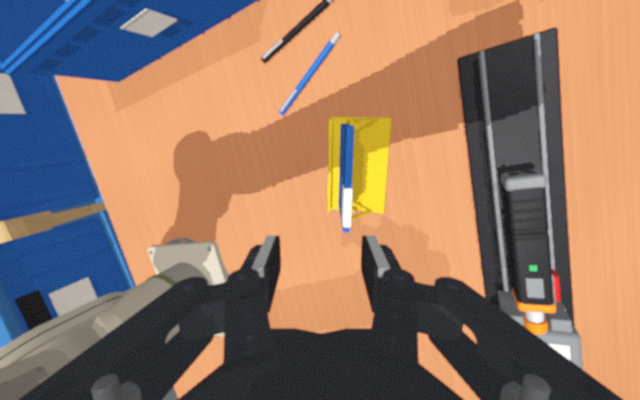

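The wrist view shows the divider's upper edge from about (349,124) to (347,231), which is close to the prediction.

```bash
python3 -c "
from h import *
f=env.grab_frame('wrist'); h=cv2.cvtColor(f['image'],cv2.COLOR_BGR2HSV)[110:240,335:362]
m=cv2.inRange(h,(95,80,40),(135,255,255))|cv2.inRange(h,(0,0,150),(180,60,255))
for r in range(0,130,15):
    c=np.where(m[r])[0]; print(r+110,(c.min()+335,c.max()+335) if len(c) else None)
p=plane(f,[(349,124),(347,231)],.1115);print(p,p.mean(0),TOP,(p.mean(0)-TOP)@RG)"
```

```text
110 None
125 (np.int64(342), np.int64(348))
140 (np.int64(341), np.int64(353))
155 (np.int64(341), np.int64(352))
170 (np.int64(341), np.int64(351))
185 (np.int64(339), np.int64(352))
200 (np.int64(340), np.int64(351))
215 (np.int64(340), np.int64(351))
230 (np.int64(343), np.int64(348))
[[0.4938 0.2697 0.1115]
 [0.4657 0.1545 0.1115]] [0.4797 0.2121 0.1115] [0.4825 0.206  0.1106] [ 0.0052 -0.0042  0.001 ]
```

```bash
sed -i 's/^TOP=np.array(.*110\?6\?\]); /TOP=np.array([.481,.2095,.1106]); /' h.py; grep -n ^TOP h.py; python3 -c "
from h import *
plan(PG,RG)"
```

```text
27:TOP=np.array([.481,.2095,.1106]); RG=frame(c*A-[0,0,s_],-U); PG=TOP-.036*U
t 3.2 tcp [0.5153 0.1976 0.2631] world d [-0.049   0.0157 -0.1851] | rotvec(tool) [0.     0.0002 0.0039] | d before turn [0.0029 0.0317 0.1895] | d after turn [0.003  0.0316 0.1895]
```

jog_arm(rows="0.02 0.21 0.4 0 0 0;0.02 0.21 0.4 0 0 0;0.02 0.212 0.4 0 0 0;0 0 0.4 0 0 0;0 0 0.4 0 0 0;0 0 0.4 0 0 0;0 0 0.4 0 0 0")

```text
time_s: 3.9
tcp_pos: [0.4859, 0.209, 0.1227]
eef_rot: [-0.171, 0.77, 0.6, -0.132]
ft_force: [-0.1, -0.5, 0.3]
gripper_width: 0.0451
grip_force: 0.0
```

jog_arm(rows="0 0 0.4 0 0 0;0 0 0.3 0 0 0;0 0 0.29 0 0 0;0 0 0 0 0 0")

```text
time_s: 4.3
tcp_pos: [0.4647, 0.2138, 0.077]
eef_rot: [-0.172, 0.771, 0.599, -0.134]
ft_force: [0.8, -0.6, 0.7]
gripper_width: 0.0451
grip_force: 0.0
```

```bash
python3 -c "
from h import *
plan(PG,RG)"
```

```text
t 4.3 tcp [0.4647 0.2138 0.077 ] world d [ 0.0016 -0.0005  0.001 ] | rotvec(tool) [-0.0025  0.001   0.0022] | d before turn [-0.0001  0.0011 -0.0016] | d after turn [-0.0001  0.0011 -0.0016]
```

jog_arm(rows="0 0 0 0 0 0;0 0 0 0 0 0;0 0 0 0 0 0;0 0 0 0 0 0;0 0 0 0 0 0;0 0 0 0 0 0", aperture=0, grip_force=40)

```text
time_s: 4.9
tcp_pos: [0.4661, 0.2137, 0.0793]
eef_rot: [-0.172, 0.771, 0.598, -0.132]
ft_force: [-2.8, 0.1, 6.4]
gripper_width: 0.0072
grip_force: 39.0
```

```bash
python3 -c "
from h import *
f=env.grab_frame('wrist'); cv2.imwrite('pics/w2.png',f['image'])"
```

```text
(no output)
```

View pics/w2.png

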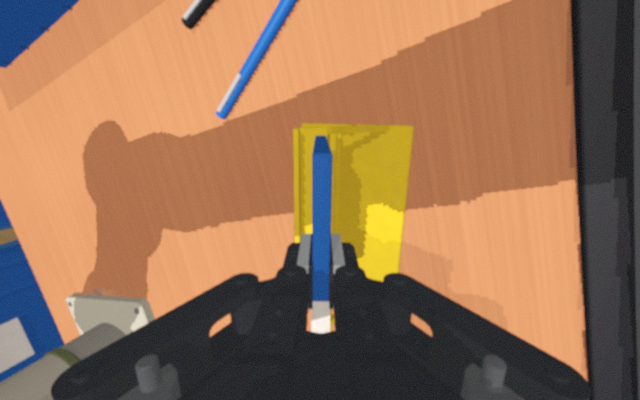

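The divider is gripped and its far upper corner shows at (321,137). Next I'll lift it along the plate.

jog_arm(rows="0 0 -0.2 0 0 0;0 0 -0.4 0 0 0;0 0 -0.6 0 0 0;0 0 -0.6 0 0 0;0 0 -0.6 0 0 0;0 0 -0.6 0 0 0;0 0 -0.4 0 0 0;0 0 0 0 0 0")

```text
time_s: 5.75
tcp_pos: [0.5381, 0.1946, 0.2352]
eef_rot: [-0.17, 0.772, 0.598, -0.13]
ft_force: [-0.4, 0.2, -0.8]
gripper_width: 0.0075
grip_force: 39.3
```

```bash
python3 -c "
from h import *
f=env.grab_frame('wrist'); cv2.imwrite('pics/w3.png',f['image']); s=env.read_state(); C=rot(s['eef_rot'])
o,d=ray(f,[(321,137),(320,332)]); zt=C[:,2]; k=((s['tcp_pos']-.0346*zt-o)@zt)/(d@zt); print(((o+d*k[:,None])-s['tcp_pos'])@C)
RU=frame([1,.004,0],[0,0,-1]); plan(np.array([.4935,-.2165,.22]),RU); print(s['gripper_width'],s['grip_force'])"
```

```text
[[ 0.0648 -0.0003 -0.0346]
 [-0.0259 -0.0007 -0.0346]]
t 5.8 tcp [0.537  0.1949 0.2334] world d [-0.0435 -0.4114 -0.0134] | rotvec(tool) [-0.4312 -0.0574 -0.2519] | d before turn [-0.4093  0.0603 -0.014 ] | d after turn [-0.4112 -0.0451  0.0134]
0.007378016144755491 39.27017569541931
```

View pics/w3.png

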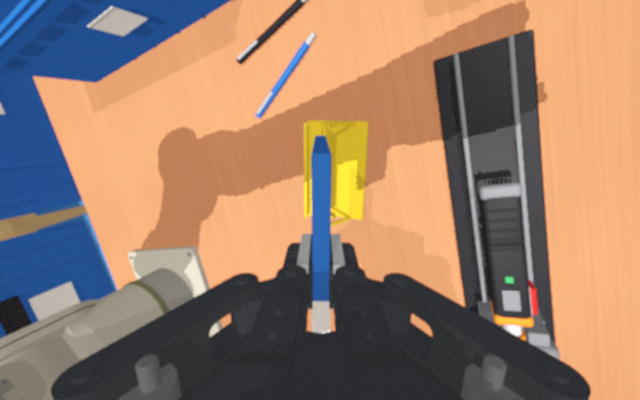

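```bash
python3 -c "
from h import *
f=env.grab_frame('wrist'); s=env.read_state(); C=rot(s['eef_rot'])
print('cam in tool',(f['position']-s['tcp_pos'])@C, 'look',-rot(f['orientation'])[:,2]@C)
o,d=ray(f,[(321,155),(321,137)]); zt=C[:,2]
for h in (-.0346,.0654):
  k=((s['tcp_pos']+h*zt-o)@zt)/(d@zt); print(h,((o+d*k[:,None])-s['tcp_pos'])@C)"
```

```text
cam in tool [ 0.0722 -0.0007 -0.1425] look [-0.281   0.0024  0.9597]
-0.0346 [[ 0.058  -0.0002 -0.0346]
 [ 0.0648 -0.0002 -0.0346]]
0.0654 [[0.0448 0.0002 0.0654]
 [0.058  0.0002 0.0654]]
```

In the tool's units: -0.108 rad is -0.54.

jog_arm(rows="0 0 0 -0.54 -0.072 -0.315;0 0 0 -0.54 -0.072 -0.315;0 0 0 -0.54 -0.072 -0.315;0 0 0 -0.536 -0.071 -0.315;0 0 0 0 0 0")

```text
time_s: 6.35
tcp_pos: [0.5332, 0.1969, 0.2319]
eef_rot: [-0.001, 0.703, 0.711, -0.0]
ft_force: [-0.1, 0.7, -1.0]
gripper_width: 0.0077
grip_force: 39.4
```

jog_arm(rows="-0.512 -0.056 0 0 0 0;-0.512 -0.056 0 0 0 0;-0.512 -0.056 0 0 0 0;-0.512 -0.056 0 0 0 0;-0.512 -0.056 0 0 0 0;-0.512 -0.056 0 0 0 0;-0.512 -0.056 0 0 0 0;-0.512 -0.056 0 0 0 0")

```text
time_s: 7.15
tcp_pos: [0.5137, -0.0107, 0.2317]
eef_rot: [-0.002, 0.706, 0.708, -0.002]
ft_force: [-0.9, -0.7, -0.4]
gripper_width: 0.0075
grip_force: 39.5
```

jog_arm(rows="-0.512 -0.056 0 0 0 0;-0.512 -0.056 0 0 0 0;-0.512 -0.056 0 0 0 0;-0.512 -0.056 0 0 0 0;-0.512 -0.056 0 0 0 0;-0.512 -0.056 0 0 0 0;-0.512 -0.056 0 0 0 0;0 0 0 0 0 0")

```text
time_s: 7.95
tcp_pos: [0.4942, -0.1927, 0.2321]
eef_rot: [-0.002, 0.708, 0.706, -0.002]
ft_force: [-0.7, -0.4, -1.0]
gripper_width: 0.0075
grip_force: 39.5
```

```bash
python3 -c "
from h import *
RU=frame([1,.004,0],[0,0,-1]); plan(np.array([.4935,-.2145,.22]),RU); f=env.grab_frame('wrist'); cv2.imwrite('pics/w4.png',f['image']); print(env.read_state()['qpos'])
cs=np.array([.4335,-.2165,0]); pts=[cs+[x,y,.048] for x in(.054,.066) for y in (.06,-.06)]+[cs+[.02+d,.06,.108] for d in (-.004,.004)]
print(proj(f,pts))"
```

```text
t 7.95 tcp [ 0.4942 -0.1927  0.2321] world d [-0.0007 -0.0218 -0.0121] | rotvec(tool) [-0.0057  0.0007 -0.0059] | d before turn [-0.0218 -0.0005  0.0121] | d after turn [-0.0218 -0.0007  0.0121]
[-0.4106  0.1372  0.7633  1.7405 -0.0961  1.3081  0.3738]
[[316.458  149.0729]
 [317.0173 243.0979]
 [326.7582 149.0587]
 [326.3369 243.1028]
 [275.599  156.2447]
 [283.9496 156.2396]]
```

View pics/w4.png

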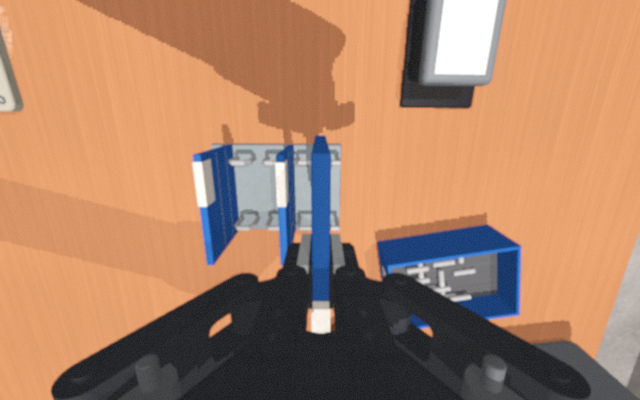

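```bash
python3 -c "
from h import *
im=cv2.imread('pics/w4.png'); cv2.imwrite('pics/c4.png',crop(im,260,135,90,100,6))"
```

```text
(no output)
```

View pics/c4.png

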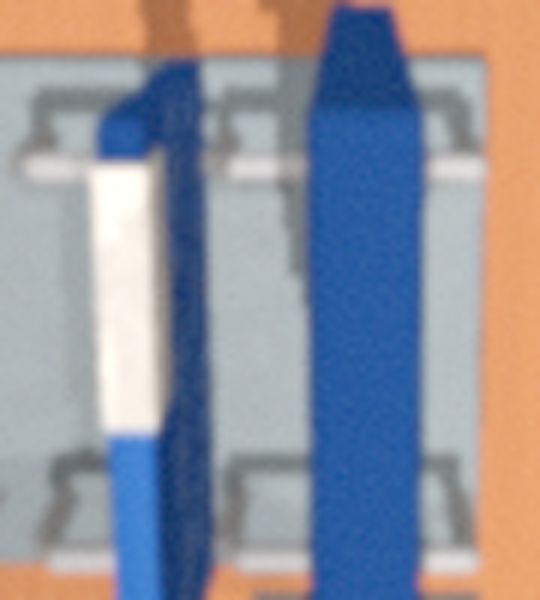

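The zoom shows divider_b's top end at about x 276.7–285, row 155, and hairpin tops on both sides of the held plate. Next I'll turn those into slot positions.

```bash
python3 -c "
from h import *
f=env.grab_frame('wrist')
print('b',plane(f,[(280.8,156),(283,231)],.108)[:,0]); print('edge',plane(f,[(341.2,147),(339.5,225)],.008)[:,0])
print('bars',plane(f,[(263.7,163),(298,163),(341,163),(268,228),(299.5,228),(339.5,228)],.048)[:,0])
s=env.read_state();print(s['tcp_pos'],s['eef_rot'])"
```

```text
b [0.4551 0.4542]
edge [0.5196 0.5195]
bars [0.4256 0.4662 0.517  0.4263 0.4662 0.5168]
[ 0.4953 -0.189   0.2319] [-0.002   0.7062  0.708  -0.0017]
```

In the tool's units: 0.03 m is 0.6, -0.013 m is -0.26, -0.005 rad is -0.025.

jog_arm(rows="-0.26 0 0 -0.025 0 -0.025;-0.25 0 0 0 0 0;0 0 0.6 0 0 0;0 0 0 0 0 0;0 0 0 0 0 0;0 0 0 0 0 0")

```text
time_s: 8.65
tcp_pos: [0.4965, -0.2137, 0.2034]
eef_rot: [0.001, 0.703, 0.711, 0.001]
ft_force: [0.1, -0.0, -1.5]
gripper_width: 0.0076
grip_force: 39.3
```

```bash
python3 -c "
from h import *
L=[];Q=[]
for i in range(8):
    f=env.grab_frame('top' if i%2 else 'wrist');s=env.read_state();L.append(s['tcp_pos']);Q.append(R.from_matrix(rot(s['eef_rot']).T@frame([1,.004,0],[0,0,-1])).as_rotvec())
print(np.array(L),np.mean(L,0),np.mean(Q,0))"
```

```text
[[ 0.4966 -0.2138  0.2035]
 [ 0.4965 -0.2139  0.2035]
 [ 0.4964 -0.214   0.2033]
 [ 0.4963 -0.2141  0.2032]
 [ 0.4962 -0.2142  0.203 ]
 [ 0.4961 -0.2142  0.2029]
 [ 0.4961 -0.2142  0.2028]
 [ 0.496  -0.2142  0.2027]] [ 0.4963 -0.2141  0.2031] [0.0026 0.0002 0.0064]
```

jog_arm(rows="0 -0.04 0.5 0.01 0 0.025;0 0 0.5 0 0 0;0 0 0.4 0 0 0;0 0 0.2 0 0 0;0 0 0 0 0 0;0 0 0 0 0 0;0 0 0 0 0 0;0 0 0 0 0 0")

```text
time_s: 9.85
tcp_pos: [0.4945, -0.2144, 0.1234]
eef_rot: [0.001, 0.705, 0.709, 0.0]
ft_force: [-0.3, 0.6, -1.2]
gripper_width: 0.0073
grip_force: 39.5
```

```bash
python3 -c "
from h import *
L=[]
for i in range(6):
    f=env.grab_frame('side');s=env.read_state()
plan(np.array([.4935,-.2145,.0734]),frame([1,.004,0],[0,0,-1]))
cv2.imwrite('pics/c5.png',np.vstack([crop(f['image'],270,205,100,75,6)]))"
```

```text
t 10.15 tcp [ 0.494  -0.2143  0.1226] world d [-0.0005 -0.0002 -0.0492] | rotvec(tool) [0.     0.0002 0.0011] | d before turn [-0.0002 -0.0005  0.0492] | d after turn [-0.0002 -0.0005  0.0492]
```

View pics/c5.png

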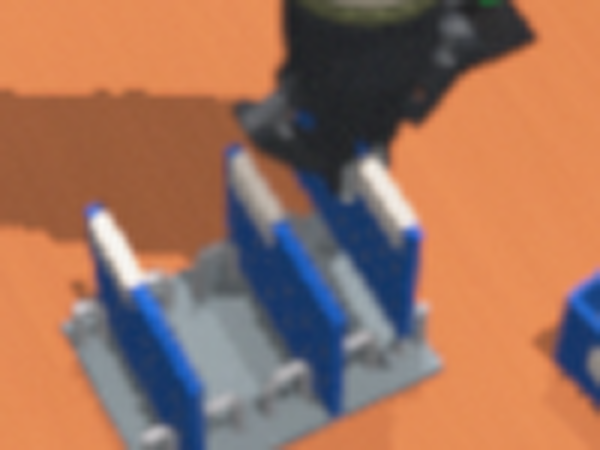

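The side view shows the held plate at about (405,320) in the crop, directly above the gap between the hairpins at (360,345) and (418,320). I'll lower it while watching the force.

In the tool's units: 0.008 m is 0.16, 0.004 m is 0.08.

jog_arm(rows="0 0 0.16 0 0 0;0 0 0.16 0 0 0;0 0 0.08 0 0 0;0 0 0 0 0 0")

```text
time_s: 10.55
tcp_pos: [0.4934, -0.2142, 0.1015]
eef_rot: [-0.001, 0.705, 0.709, -0.001]
ft_force: [-0.7, -0.0, -0.5]
gripper_width: 0.0078
grip_force: 39.5
```

jog_arm(rows="0 0 0.14 0 0 0;0 0 0.14 0 0 0;0 0 0.12 0 0 0;0 0 0 0 0 0")

```text
time_s: 10.95
tcp_pos: [0.4934, -0.2141, 0.0815]
eef_rot: [-0.001, 0.705, 0.709, -0.001]
ft_force: [-0.8, -0.2, -0.3]
gripper_width: 0.0074
grip_force: 39.5
```

jog_arm(rows="0 0 0.08 0 0 0;0 0 0.08 0 0 0;0 0 0 0 0 0;0 0 0 0 0 0")

```text
time_s: 11.35
tcp_pos: [0.494, -0.2143, 0.0745]
eef_rot: [0.0, 0.705, 0.709, -0.0]
ft_force: [0.1, -0.9, -0.6]
gripper_width: 0.0078
grip_force: 39.4
```

In the tool's units: 0.0015 m is 0.03.

jog_arm(rows="0 0 0.03 0 0 0;0 0 0 0 0 0;0 0 0 0 0 0")

```text
time_s: 11.65
tcp_pos: [0.4945, -0.2142, 0.0736]
eef_rot: [0.0, 0.705, 0.709, 0.0]
ft_force: [-1.6, 0.3, 5.7]
gripper_width: 0.0076
grip_force: 40.4
```

jog_arm(rows="0 0 0.03 0 0 0;0 0 0 0 0 0;0 0 0 0 0 0")

```text
time_s: 11.95
tcp_pos: [0.495, -0.2142, 0.0735]
eef_rot: [0.0, 0.705, 0.709, 0.001]
ft_force: [-7.0, 5.7, 23.4]
gripper_width: 0.0077
grip_force: 43.0
```

In the tool's units: -0.001 m is -0.02.

jog_arm(rows="0 0 -0.02 0 0 0;0 0 0 0 0 0;0 0 0 0 0 0;0 0 0 0 0 0", aperture=0.024)

```text
time_s: 12.35
tcp_pos: [0.4938, -0.2143, 0.0723]
eef_rot: [-0.0, 0.705, 0.709, -0.0]
ft_force: [0.3, 0.2, 0.6]
gripper_width: 0.0242
grip_force: 0.0
```

jog_arm(rows="0 0 -0.2 0 0 0;0 0 -0.4 0 0 0;0 0 -0.6 0 0 0;0 0 -0.6 0 0 0;0 0 -0.6 0 0 0;0 0 -0.6 0 0 0;0 0 0 0 0 0")

```text
time_s: 13.05
tcp_pos: [0.4956, -0.2154, 0.2269]
eef_rot: [0.003, 0.706, 0.709, 0.002]
ft_force: [0.7, 0.4, -1.1]
gripper_width: 0.024
grip_force: 0.0
```

```bash
python3 - <<'E'
from h import *
f=env.grab_frame('wrist');g=env.grab_frame('side');t=env.grab_frame('top')
cv2.imwrite('pics/c6.png',np.hstack([crop(f['image'],170,110,200,180,2)[:360],np.vstack([crop(g['image'],270,205,100,90,4)])]))
# dock: lips and tail/front in top image
im=t['image'];h=cv2.cvtColor(im,cv2.COLOR_BGR2HSV)[135:185,190:350]
def cen(lo,hi,nm,z):
    m=cv2.inRange(h,lo,hi)
    for k in cv2.findContours(m,0,1)[0]:
        if cv2.contourArea(k)>5:
            M=np.mean(np.argwhere(cv2.drawContours(np.zeros_like(m),[k],-1,1,-1)),0)[::-1]+[190,135]; print(nm,M,cv2.boundingRect(k),plane(t,[M],z)[0])
cen((0,0,200),(180,50,255),'head',.058); cen((8,180,180),(20,255,255),'orange',.066); cen((172,150,120),(180,255,255),'red',.059); cen((0,150,120),(5,255,255),'red',.059)
z=lambda x,y:(190+x/4.95,135+y/4.95)
print('lips far/near',plane(t,[z(40,65),z(440,77),z(35,142),z(505,160)],.034))
print('handle tail bar, front', plane(t,[z(258,100),z(500,112)],.066))
print('base corners',plane(t,[z(42,38),z(765,65),z(760,213),z(32,187)],.02))
E
```

```text
head [297.7273 157.5   ] (105, 21, 6, 4) [0.6405 0.0197 0.058 ]
head [321.4899 158.4362] (120, 14, 24, 20) [ 0.6393 -0.0457  0.058 ]
orange [303.3333 157.7917] (112, 20, 4, 7) [0.6386 0.004  0.066 ]
orange [292. 157.] (101, 17, 3, 11) [0.6401 0.0349 0.066 ]
lips far/near [[0.6657 0.302  0.034 ]
 [0.6633 0.0744 0.034 ]
 [0.6214 0.3028 0.034 ]
 [0.6165 0.0362 0.034 ]]
handle tail bar, front [[0.6422 0.1708 0.066 ]
 [0.6383 0.0375 0.066 ]]
base corners [[ 0.6842  0.3061  0.02  ]
 [ 0.6772 -0.1115  0.02  ]
 [ 0.591  -0.1098  0.02  ]
 [ 0.5975  0.3078  0.02  ]]
```

View pics/c6.png

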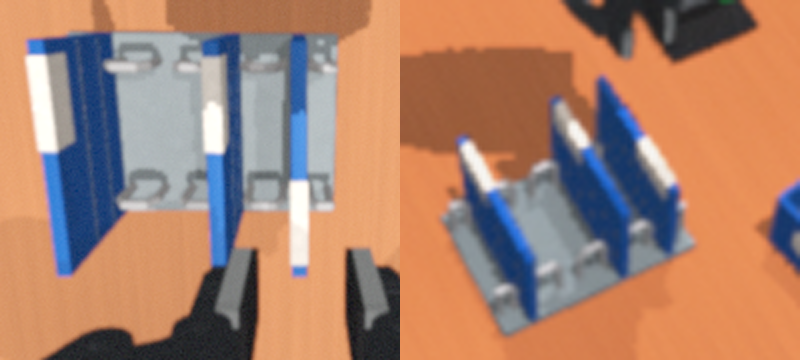

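The divider now stands upright in the +60 slot between the hairpins, and the other two are undisturbed. Next is the wand, whose dock axis runs almost along −y; I want the TCP at about (0.640, 0.052, 0.040).

```bash
python3 -c "
from h import *
plan(np.array([.640,.052,.16]),frame([1,-.0157,0],[0,0,-1]))"
```

```text
t 13.2 tcp [ 0.4937 -0.2142  0.2223] world d [ 0.1463  0.2662 -0.0623] | rotvec(tool) [-0.0003 -0.0001  0.0207] | d before turn [0.2654 0.1476 0.0623] | d after turn [0.2684 0.1421 0.0623]
```

The rows are not in the units I measure in: shifts go in shares of 50 mm and turns go in units of 0.2 rad. I convert before sending: 0.0268 m is 0.536, 0.0142 m is 0.284, 0.0207 rad is 0.1035.

jog_arm(rows="0.536 0.284 0 0 0 0.1035;0.536 0.284 0 0 0 0;0.536 0.284 0 0 0 0;0.536 0.284 0 0 0 0;0.536 0.284 0 0 0 0;0.536 0.284 0 0 0 0;0.536 0.284 0 0 0 0;0.536 0.284 0 0 0 0", aperture=0.065)

```text
time_s: 14.0
tcp_pos: [0.6102, -0.0003, 0.2211]
eef_rot: [-0.001, 0.713, 0.701, -0.001]
ft_force: [-0.6, 0.5, -0.5]
gripper_width: 0.0649
grip_force: 0.0
```

jog_arm(rows="0.536 0.284 0.4 0 0 0;0.536 0.284 0.4 0 0 0;0 0 0.44 0 0 0;0 0 0 0 0 0;0 0 0 0 0 0;0 0 0 0 0 0;0 0 0 0 0 0")

```text
time_s: 14.7
tcp_pos: [0.64, 0.051, 0.1617]
eef_rot: [0.0, 0.713, 0.701, 0.001]
ft_force: [-1.0, -0.8, -0.7]
gripper_width: 0.0648
grip_force: 0.0
```

```bash
python3 - <<'E'
from h import *
f=env.grab_frame('wrist');im=f['image'];h=cv2.cvtColor(im,cv2.COLOR_BGR2HSV)
def cen(m,nm,z,n):
    for k in cv2.findContours(m,0,1)[0]:
        if cv2.contourArea(k)>n:
            b=cv2.boundingRect(k); M=[b[0]+b[2]/2,b[1]+b[3]/2]; print(nm,b,cv2.contourArea(k),plane(f,[M],z)[0])
red=cv2.inRange(h,(172,150,80),(180,255,255))|cv2.inRange(h,(0,170,80),(4,255,255))
cen(red,'red',.055,15); cen(cv2.inRange(h,(0,0,200),(180,40,255)),'white',.058,150); cen(cv2.inRange(h,(50,150,100),(80,255,255)),'green',.066,4)
cen(cv2.inRange(h,(9,200,200),(16,255,255)),'or',.066,25)
plan(np.array([.640,.052,.040]),frame([1,-.0157,0],[0,0,-1]))
E
```

```text
red (341, 177, 5, 34) 105.0 [0.6606 0.0542 0.055 ]
white (294, 259, 54, 58) 2921.0 [ 0.638  -0.0441  0.058 ]
white (315, 222, 13, 15) 154.0 [0.6396 0.0201 0.058 ]
green (318, 162, 7, 8) 36.0 [0.6405 0.0827 0.066 ]
t 14.75 tcp [0.64   0.0512 0.1616] world d [ 0.      0.0008 -0.1216] | rotvec(tool) [ 0.0014 -0.0003 -0.0009] | d before turn [ 0.0008 -0.0002  0.1216] | d after turn [0.0008 0.     0.1216]
```

In the tool's units: 0.002 m is 0.04, 0.025 m is 0.5.

jog_arm(rows="0.04 0 0.5 0 0 0;0 0 0.5 0 0 0;0 0 0.5 0 0 0;0 0 0.4 0 0 0;0 0 0.3 0 0 0;0 0 0.2 0 0 0;0 0 0 0 0 0;0 0 0 0 0 0")

```text
time_s: 15.55
tcp_pos: [0.6402, 0.0536, 0.0412]
eef_rot: [0.0, 0.713, 0.702, 0.0]
ft_force: [0.4, 0.1, -0.2]
gripper_width: 0.0648
grip_force: 0.0
```

jog_arm(rows="0 0 0 0 0 0;0 0 0 0 0 0;0 0 0 0 0 0;0 0 0 0 0 0;0 0 0 0 0 0;0 0 0 0 0 0", aperture=0, grip_force=35)

```text
time_s: 16.15
tcp_pos: [0.6402, 0.0536, 0.0418]
eef_rot: [0.0, 0.713, 0.701, 0.001]
ft_force: [-3.2, -0.1, 7.1]
gripper_width: 0.0317
grip_force: 35.8
```

In the tool's units: 0.004 m is 0.08.

jog_arm(rows="0.08 0 0 0 0 0;0.08 0 0 0 0 0;0.08 0 0 0 0 0;0.08 0 0 0 0 0;0 0 0 0 0 0")

```text
time_s: 16.65
tcp_pos: [0.6408, 0.0679, 0.0418]
eef_rot: [0.001, 0.713, 0.701, 0.0]
ft_force: [-0.1, -4.4, 5.9]
gripper_width: 0.0313
grip_force: 35.5
```

```bash
python3 - <<'E'
from h import *
f=env.grab_frame('top');h=cv2.cvtColor(f['image'],cv2.COLOR_BGR2HSV)
m=cv2.inRange(h[135:185,300:350],(0,0,200),(180,50,255)); k=max(cv2.findContours(m,0,1)[0],key=cv2.contourArea); b=cv2.boundingRect(k)
print('head',plane(f,[(300+b[0]+b[2]/2,135+b[1]+b[3]/2)],.058),env.read_state()['ft_force'],env.read_state()['tcp_pos'])
E
```

```text
head [[ 0.6377 -0.0443  0.058 ]] [ 0.1516 -4.5556  5.1999] [0.6408 0.0679 0.0418]
```

The pole is sliding at about 4.5 N with the head held back, so I'll keep pulling.

In the tool's units: 0.008 m is 0.16.

jog_arm(rows="0.16 0 0 0 0 0;0.16 0 0 0 0 0;0.16 0 0 0 0 0;0.16 0 0 0 0 0;0.16 0 0 0 0 0;0.16 0 0 0 0 0;0.16 0 0 0 0 0;0 0 0 0 0 0")

```text
time_s: 17.5
tcp_pos: [0.6417, 0.1248, 0.0418]
eef_rot: [0.001, 0.713, 0.701, 0.0]
ft_force: [-1.3, -3.0, 5.5]
gripper_width: 0.0315
grip_force: 35.5
```

jog_arm(rows="0.16 0 0 0 0 0;0.16 0 0 0 0 0;0.16 0 0 0 0 0;0.16 0 0 0 0 0;0.12 0 0 0 0 0;0.12 0 0 0 0 0;0 0 0 0 0 0;0 0 0 0 0 0")

```text
time_s: 18.3
tcp_pos: [0.6425, 0.1683, 0.0418]
eef_rot: [0.001, 0.713, 0.701, 0.0]
ft_force: [-0.9, -3.3, 6.0]
gripper_width: 0.0315
grip_force: 35.5
```

jog_arm(rows="0.06 0 0 0 0 0;0.06 0 0 0 0 0;0.06 0 0 0 0 0;0 0 0 0 0 0;0 0 0 0 0 0")

```text
time_s: 18.8
tcp_pos: [0.6427, 0.1764, 0.0418]
eef_rot: [0.001, 0.714, 0.701, 0.0]
ft_force: [-0.2, -6.3, 7.2]
gripper_width: 0.0314
grip_force: 35.6
```

In the tool's units: 0.002 m is 0.04, 0.001 m is 0.02.

jog_arm(rows="0.04 0 0 0 0 0;0.02 0 0 0 0 0;0 0 0 0 0 0;0 0 0 0 0 0")

```text
time_s: 19.2
tcp_pos: [0.6427, 0.1765, 0.0418]
eef_rot: [0.002, 0.714, 0.7, -0.001]
ft_force: [-3.1, -13.8, 9.1]
gripper_width: 0.0313
grip_force: 36.0
```

```bash
python3 - <<'E'
from h import *
f=env.grab_frame('top');im=f['image'];h=cv2.cvtColor(im,cv2.COLOR_BGR2HSV)
m=cv2.inRange(h[135:185,300:350],(0,0,200),(180,50,255)); k=max(cv2.findContours(m,0,1)[0],key=cv2.contourArea); b=cv2.boundingRect(k)
print('head',plane(f,[(300+b[0]+b[2]/2,135+b[1]+b[3]/2)],.058))
for c in range(255,312,3): print(c,h[157,c],end=';')
E
```

```text
head [[ 0.6377 -0.0443  0.058 ]]
255 [  0  13 192];258 [  8  15 200];261 [  0  10 221];264 [  8   9 228];267 [ 10   7 235];270 [  4   9 233];273 [ 75   2 240];276 [  4   8 234];279 [ 10   7 235];282 [  4   8 234];285 [  0   5 234];288 [  8   9 230];291 [177  10 232];294 [  5   7 232];297 [  3  10 230];300 [ 14 105 233];303 [ 13 194 240];306 [120  10 133];309 [ 60   1 249];
```

jog_arm(rows="0 0 0 0 0 0;0 0 0 0 0 0;0 0 0 0 0 0;0 0 0 0 0 0;0 0 0 0 0 0", aperture=0.06)

```text
time_s: 19.75
tcp_pos: [0.6415, 0.1821, 0.0404]
eef_rot: [-0.0, 0.712, 0.702, -0.0]
ft_force: [-0.1, 0.6, -0.1]
gripper_width: 0.0602
grip_force: 0.0
```

jog_arm(rows="0.16 0 0 0 0 0;0.2 0 0 0 0 0;0.2 0 0 0 0 0;0.1 0 0 0 0 0;0 0 0 0 0 0;0 0 0 0 0 0")

```text
time_s: 20.35
tcp_pos: [0.6421, 0.2146, 0.0403]
eef_rot: [0.0, 0.713, 0.702, -0.0]
ft_force: [0.8, -0.7, -0.4]
gripper_width: 0.0602
grip_force: 0.0
```

```bash
python3 - <<'E'
from h import *
f=env.grab_frame('wrist');im=f['image'];h=cv2.cvtColor(im,cv2.COLOR_BGR2HSV)
s=env.read_state();C=rot(s['eef_rot'])
def cen(m,nm,z,n):
    for k in cv2.findContours(m,0,1)[0]:
        if cv2.contourArea(k)>n:
            b=cv2.boundingRect(k); M=[b[0]+b[2]/2,b[1]+b[3]/2]; print(nm,b,cv2.contourArea(k),(plane(f,[M],z)[0]-s['tcp_pos'])@C)
red=cv2.inRange(h,(172,150,60),(180,255,255))|cv2.inRange(h,(0,170,60),(4,255,255))
cen(red,'red',.055,15);cen(cv2.inRange(h,(50,150,100),(80,255,255)),'green',.066,4);cen(cv2.inRange(h,(20,150,100),(35,255,255)),'yellow',.056,15)
f=env.grab_frame('top');h=cv2.cvtColor(f['image'],cv2.COLOR_BGR2HSV)
m=cv2.inRange(h[135:185,310:350],(0,0,200),(180,50,255)); k=max(cv2.findContours(m,0,1)[0],key=cv2.contourArea); b=cv2.boundingRect(k)
print('head',plane(f,[(310+b[0]+b[2]/2,135+b[1]+b[3]/2)],.058),s['tcp_pos'])
E
```

```text
red (349, 286, 9, 44) 217.5 [-0.026   0.0166 -0.0146]
green (311, 286, 13, 11) 103.0 [-0.008  -0.0027 -0.0256]
yellow (0, 118, 124, 248) 22696.0 [ 0.0136 -0.128  -0.0156]
head [[ 0.6391 -0.0457  0.058 ]] [0.6422 0.2141 0.0404]
```

jog_arm(rows="0 0 0 0 0 0;0 0 0 0 0 0;0 0 0 0 0 0;0 0 0 0 0 0;0 0 0 0 0 0;0 0 0 0 0 0", aperture=0, grip_force=70)

```text
time_s: 21.05
tcp_pos: [0.6424, 0.2145, 0.0407]
eef_rot: [0.0, 0.713, 0.701, 0.0]
ft_force: [0.1, -1.8, 4.0]
gripper_width: 0.0309
grip_force: 71.4
```

jog_arm(rows="0 0 -0.1 0 0 0;0 0 -0.2 0 0 0;0 0 -0.4 0 0 0;0 0 -0.6 0 0 0;0 0 -0.6 0 0 0;0 0 -0.6 0 0 0;0 0 -0.6 0 0 0;0 0 0 0 0 0")

```text
time_s: 21.85
tcp_pos: [0.644, 0.2152, 0.2005]
eef_rot: [0.001, 0.713, 0.702, 0.003]
ft_force: [0.5, -0.8, -2.5]
gripper_width: 0.031
grip_force: 70.6
```

```bash
python3 - <<'E'
from h import *
s=env.read_state();C=rot(s['eef_rot'])
f=env.grab_frame('top');g=env.grab_frame('side');h=cv2.cvtColor(f['image'],cv2.COLOR_BGR2HSV);k=cv2.cvtColor(g['image'],cv2.COLOR_BGR2HSV)
P=[]
for F,(x,y,w,hh) in ((f,(290,110,80,90)),(g,(290,120,100,100))):
    q=cv2.cvtColor(F['image'],cv2.COLOR_BGR2HSV)[y:y+hh,x:x+w]
    m=cv2.inRange(q,(0,0,200),(180,45,255)); c=max(cv2.findContours(m,0,1)[0],key=cv2.contourArea); M=cv2.moments(c); P.append((x+M['m10']/M['m00'],y+M['m01']/M['m00'])); print(cv2.contourArea(c),P[-1])
H=tri(f,P[0],g,P[1]); print('head top',H,'rel tool',(H[0]-s['tcp_pos'])@C); print(s['tcp_pos'],s['eef_rot'],s['ft_force'],s['wrist_torque'])
E
```

```text
580.0 (321.2014367816092, 145.63103448275862)
235.0 (343.1276595744681, 161.77234042553192)
head top (array([ 0.6409, -0.0421,  0.2146]), np.float64(0.002402161850629826)) rel tool [-0.2572  0.0011 -0.0148]
[0.644  0.2152 0.2005] [0.0012 0.7126 0.7015 0.0032] [ 0.4899 -0.8497 -2.4572] [ 0.0638 -0.0532 -0.0081]
```

```bash
python3 -c "
from h import *
plan(np.array([.4365,.0405,.184]))"
```

```text
t 21.95 tcp [0.642  0.215  0.1955] world d [-0.2055 -0.1745 -0.0115] | rotvec(tool) [0. 0. 0.] | d before turn [-0.1776 -0.2028  0.0114] | d after turn [-0.1776 -0.2028  0.0114]
```

In the tool's units: -0.012 m is -0.24, -0.0104 m is -0.208.

jog_arm(rows="-0.12 -0.14 0 0 0 0;-0.208 -0.24 0 0 0 0;-0.208 -0.24 0 0 0 0;-0.208 -0.24 0 0 0 0;-0.208 -0.24 0 0 0 0;-0.208 -0.24 0 0 0 0;-0.208 -0.24 0 0 0 0;-0.208 -0.24 0 0 0 0")

```text
time_s: 22.75
tcp_pos: [0.548, 0.1364, 0.1938]
eef_rot: [-0.001, 0.713, 0.702, -0.001]
ft_force: [0.9, 0.5, -2.6]
gripper_width: 0.0306
grip_force: 70.5
```

jog_arm(rows="-0.208 -0.24 0 0 0 0;-0.208 -0.24 0 0 0 0;-0.208 -0.24 0 0 0 0;-0.208 -0.24 0 0 0 0;-0.208 -0.24 0 0 0 0;-0.208 -0.24 0 0 0 0;-0.208 -0.24 0 0 0 0;-0.208 -0.24 0 0 0 0")

```text
time_s: 23.55
tcp_pos: [0.4507, 0.0549, 0.194]
eef_rot: [-0.001, 0.712, 0.702, -0.001]
ft_force: [-0.4, -0.4, -3.5]
gripper_width: 0.0309
grip_force: 70.5
```

jog_arm(rows="-0.208 -0.24 0 0 0 0;-0.104 -0.076 0.1 0 0 0;0 0 0.1 0 0 0;0 0 0 0 0 0;0 0 0 0 0 0;0 0 0 0 0 0;0 0 0 0 0 0;0 0 0 0 0 0")

```text
time_s: 24.35
tcp_pos: [0.4368, 0.0404, 0.1855]
eef_rot: [0.0, 0.713, 0.702, -0.0]
ft_force: [0.3, 0.4, -3.8]
gripper_width: 0.0311
grip_force: 70.5
```

```bash
cat > m.py <<'E'
from h import *
f=env.grab_frame('top');g=env.grab_frame('side');s=env.read_state();C=rot(s['eef_rot'])
P=[]
H0=s['tcp_pos']+np.array([-.003,-.257,.014])
for F in (f,g):
    u=proj(F,H0)[0].astype(int); x,y=u-30
    q=cv2.cvtColor(F['image'],cv2.COLOR_BGR2HSV)[y:y+60,x:x+60]
    m=cv2.inRange(q,(0,0,200),(180,45,255)); c=max(cv2.findContours(m,0,1)[0],key=cv2.contourArea); M=cv2.moments(c); P.append((x+M['m10']/M['m00'],y+M['m01']/M['m00'])); print(cv2.contourArea(c),P[-1],u)
H=tri(f,P[0],g,P[1]); print('head top',H,'rel tool',(H[0]-s['tcp_pos'])@C); print(s['tcp_pos'],s['eef_rot'],s['ft_force'],s['gripper_width'],s['joint_velocities'])
E
python3 m.py
```

```text
589.0 (np.float64(394.3828522920204), np.float64(236.05744199207697)) [393 236]
351.5 (np.float64(311.29824561403507), np.float64(228.45756282598387)) [311 229]
head top (array([ 0.4339, -0.217 ,  0.2037]), np.float64(0.0016807734293222973)) rel tool [-0.2574  0.0012 -0.0181]
[0.4367 0.0404 0.1855] [ 0.0001  0.7126  0.7016 -0.0001] [ 0.8399 -0.5128 -3.7249] 0.0307439278782056 [-0.0003 -0.0022  0.0002  0.0009  0.     -0.0005  0.0005]
```

In the tool's units: 0.003 m is 0.06.

jog_arm(rows="0 0 0.06 0 0 0;0 0 0 0 0 0;0 0 0 0 0 0;0 0 0 0 0 0;0 0 0 0 0 0;0 0 0 0 0 0")

```text
time_s: 25.05
tcp_pos: [0.4366, 0.0403, 0.1825]
eef_rot: [0.0, 0.713, 0.702, -0.0]
ft_force: [1.0, 0.4, -3.7]
gripper_width: 0.0307
grip_force: 70.5
```

```bash
python3 -c "
from rig import env
print(env.job_done())"
```

```text
the job is handed in; nothing more can be done
None
```

I handed the job in at 25 s with no verdict returned: the divider stands let go in the rack's +60 slot, and by camera the wand's pole is at its second stop and its head level over the rack's middle, about 7 cm above the dividers, but I viewed 11 pictures, one over the limit of 10.

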